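# Load the vial carousel and close the autosampler

## Robot

A 7-joint arm with a two-finger parallel gripper is mounted at the origin on the work surface. World frame = base frame: x ahead of the robot, y to its left, z up, the work surface at z = 0. Lengths are in m, angles in rad, forces in N, time in s.
With the tool pointing down it reaches from about 0.35 to 0.9 m from the base axis. Payload 8.1 kg.
Tool frame: the origin (TCP) lies midway between the tips of the shut fingers; the grasp point (between the pads) lies 19 mm behind it; x points along the fingers, y is the direction in which the jaws open and shut, and the axes are right-handed (so a half turn about x gives the same grasp; the last joint's range is limited). The gripper opens to 92 mm and grips with 3 to 60 N. Pads are 19 mm wide; open, the fingers measure 130 mm over their backs; the gripper's body (75 mm by 190 mm) begins 47 mm behind the grasp point.
Start: joints at [1.201, 0.434, 0.025, 1.573, -0.012, 1.134, -0.075], TCP at [0.165, -0.603, 0.227] pointing down, gripper open.
Joint ranges: [-2.62, 2.62], [-0.44, 2.09], [-1.27, 1.32], [0.08, 2.57], [-1.32, 4.46], [0.12, 2], [-2.74, 2.74]. Speed limits (rad/s): [2.22, 2.22, 3.01, 3.01, 3.14, 3.14, 3.14].

## Interface

Orientations are given as [roll, pitch, yaw] about the fixed x, y, z axes, in that order (R = Rz(yaw) Ry(pitch) Rx(roll)).
In Python, from workcell import ctrl, jaws, solver, status, imaging, workorder gives the robot as it stands. The module is installed in compiled form; this text tells all that it offers. Calls block until the motion is done:
- ctrl.reach(position, orientation): joint-space move of the TCP to a pose.
- ctrl.move_linear(position, vel=0.15, frame=None): straight line of the TCP; frame=None keeps the orientation; vel is the mean speed in m/s.
- ctrl.movej(angles): joint-space move.
- jaws.command_gripper(opening): finger opening in m; the grip force is fixed at half the most; returns when the fingers have stopped.
- ctrl.dwell(seconds).
- solver.inverse_kinematics(position, orientation): joint angles nearest the present ones, or None.
- status.sense(): the state.
- imaging.camera(name): name is "side" or "top" or "wrist"; returns the picture (420x560x3 uint8, blue, green, red); there is no depth.
- imaging.camera_params(name): a dict with "fovy" (degrees; the focal length in pixels is half the picture's height over the tangent of half this angle, whatever the lens; pixels are square), "cx", "cy" (the principal point, pixels), "k1" (the pictures are not rectified: a ray, as slopes to the right and down, at radius r is drawn at 1 + k1 r^2 times it, then the intrinsics apply), "xyz" and "orientation" of the camera in the world. Camera axes: x right, y up, looking along -z (the intrinsics and any distortion apply to the point x, -y, -z); pixel columns grow to the right and rows downward; lengths in m; the calibration is good to about 2 mm. A picture is of the moment at which its call begins: read the wrist's pose just before it. camera_params takes no time and is no camera call; for the wrist camera it gives the pose at the moment of the call.
A pose or a line that the arm cannot do raises ctrl.IKError and nothing moves.
- workorder.job_done(): hands the job in, once; it reports no verdict.
The state is a dict: "time": time; "joint_pos": joint angles; "qd": joint speeds; "joint_efforts": joint torques, N m; "tcp_pos": TCP position; "orientation": TCP orientation; "contact_force": force on the tool from outside, world axes, zero at the start; "moment": the same for the moment, N m; "grip_width": finger opening in m.
Only numpy, scipy, OpenCV 4.12 (cv2) and the standard library are available. Lean on these libraries where they do the work, as an engineer would, in place of code of your own. Each camera call takes 0.05 s, during which the arm holds its last target.

## Task

Load the carousel autosampler: lower the full vial carousel over the two locating pins on its turntable until it lies flush, then put the tinted dust cover over it so that it sits down on the drum's shoulder all round. Lower both into place without dropping them, do not tip the carousel, and leave the other things on the bench where they are.

Things in the scene. Friction and masses are not known exactly. Their poses are not given: they have to be found in the camera images.
- sampler: The autosampler: a white round drum, 230 mm across and 40 mm high, fixed on the bench, with a low box (110 mm wide, to 163 mm from the axis) at its back. On its top a grey round platform, 188 mm across at the foot narrowing to 180 mm, 10 mm high, carries the turntable. Origin on the drum's axis at the bench; x points to the low box (turned up to 30 degrees), z up.
- turntable (a point): Centre of the top face of the aluminium turntable (136 mm across, 4 mm high, it does not turn), on the drum's axis, 54 mm above the bench; axes as the drum's.
- sampling_post (a point): Foot of the fixed steel sampling post (8 mm thick) at the platform's edge, 84.5 mm from the drum's axis, 50 mm above the bench. The post and its short black arm, swung aside along the platform's edge, reach 120 mm above the bench and lie 77 to 92 mm from the drum's axis.
- pin0 (a point): Foot, at the turntable's top face, of the first upright steel locating pin: 12 mm thick, 30 mm high, the upper 10 mm tapering to 5 mm. It stands 54 mm from the drum's axis, on the drum's +x.
- pin1 (a point): Foot, at the turntable's top face, of the second, equal pin: 54 mm from the drum's axis, 150 degrees anticlockwise (seen from above) from pin0, so that the carousel fits only one way round.
- carousel_handle (a point): Grip point of the vial carousel: centre of its black bar handle (70 mm long along the carousel's x, 15 mm wide along its y, 16 mm high), on the carousel's axis 78 mm above its underside; the bar's top, at 86 mm, is the carousel's top. x points from the axis to hole0, z up.
- carousel_underside (a point): Centre of the underside of the carousel: a loose grey round plate, 140 mm across, 20 mm thick, 0.36 to 0.59 kg, with a ring of ten white capped vials (tops 50 mm above the underside) and, in the same ring, two through holes. At the start it stands flat on the bench at one side of the drum. x points to hole0, z up.
- hole0 (a point): Centre, at the underside, of the locating hole that belongs on pin0: 14.5 mm across, through the 20 mm plate, 54 mm from the carousel's axis along its +x.
- hole1 (a point): Centre, at the underside, of the locating hole that belongs on pin1: 14.5 mm across, 54 mm from the carousel's axis, 150 degrees anticlockwise (seen from above) from hole0.
- cover_handle (a point): Grip point of the dust cover: centre of its black bridge handle (bar 90 mm long along the cover's x, 15 mm wide along its y, 16 mm high, clear gap of 28 mm under it), on the cover's axis 146 mm above its rim. z up.
- cover_rim (a point): Centre of the open lower rim of the dust cover: a loose round bell of brown-tinted clear plastic, 200 mm across outside, 194 mm inside, 110 mm high (106 mm inside) without the handle, 0.26 to 0.4 kg, standing rim down on the bench at the other side of the drum. It goes on turned any way about its axis; this point then lies at shoulder.
- shoulder (a point): On the drum's axis at the height of the drum's flat shoulder, 40 mm above the bench: the ring outside the platform on which the cover's rim stands.
- can_mid (a point): Bystander, to be left alone: white square-shouldered plastic can with a screw cap, 80 x 110 x 176 mm; point on its axis 85 mm up.
- amber_mid (a point): Bystander, to be left alone: amber glass bottle with a blue cap, 92 mm across, 175 mm tall; point on its axis 85 mm up.
- beaker_mid (a point): Bystander, to be left alone: glass beaker, 68 mm across, 85 mm tall; point on its axis 42 mm up.
- jar_mid (a point): Bystander, to be left alone: white jar with a black lid, 60 mm across, 100 mm tall; point on its axis 50 mm up.
- spanner_mid (a point): Bystander, to be left alone: steel spanner, 140 mm long, lying flat; point at its middle.
- tipbox_mid (a point): Bystander, to be left alone: grey box with a clear lid, 85 x 125 x 66 mm; point at its centre.
- rack_mid (a point): Bystander, to be left alone: blue block holding small black-capped vials, 75 x 135 x 55 mm; point at its centre.

How it is judged:
By the outcome, as a careful person would: the job done as asked, in the order asked, and still so for the second after the job is handed in, with the robot touching nothing.
It also fails if it takes over 67 s, if anything falls off the work surface, if the arm or the gripper's body presses on something with over 40 N, if the wrist force passes 120 N, or if a joint passes its speed limit or range.

## Working session

There is one attempt and no reset: what is moved stays moved. The work goes in short steps, each a Python script; the robot and the scene stay as the last script left them, time stands still between calls to the robot, and variables do not carry over. Pictures are saved under pics/ and viewed, and the job is handed in when it is done.

```bash
mkdir -p pics; python3 - <<'E'
from workcell import ctrl,jaws,solver,status,imaging
import cv2
s=status.sense(); print(s)
for n in("side","top","wrist"):
    p=imaging.camera_params(n); print(n,p)
    cv2.imwrite(f"pics/a_{n}.png",imaging.camera(n))
E
```

```text
{'time': 0.0, 'joint_pos': array([ 1.20141818,  0.43519166,  0.02495752,  1.57411437, -0.01159625,
        1.13397861, -0.07508494]), 'qd': array([ 0.00125974, -0.00027111, -0.00060212,  0.00066779,  0.00180573,
        0.00191432, -0.00125539]), 'joint_efforts': array([ 3.87509954e-04, -6.67846513e+01,  9.85275395e-01, -3.14450061e+01,
       -6.06116513e-02,  4.30081389e-02,  1.61400271e-04]), 'tcp_pos': array([ 0.16458187, -0.60240795,  0.22595756]), 'orientation': array([-1.48210144,  1.5692492 ,  1.92623004]), 'contact_force': array([ 0.12142641, -0.2806669 ,  0.27886835]), 'moment': array([ 0.00026421, -0.05237855,  0.0292579 ]), 'grip_width': 0.09178978910935412}
side {'fovy': 47.14562514076015, 'cx': 271.2885441909091, 'cy': 212.9810195303907, 'k1': -0.06053243449172611, 'xyz': array([0.28304639, 1.10665853, 1.09628999]), 'orientation': array([ 0.86812277,  0.01642168, -2.93620677])}
top {'fovy': 42.94344193352734, 'cx': 274.3471057379745, 'cy': 211.47128040006453, 'k1': 0.006817090780101912, 'xyz': array([0.2970099 , 0.00956056, 1.7155572 ]), 'orientation': array([ 0.15409618, -0.0064925 , -1.59319917])}
wrist {'fovy': 64.88644005861615, 'cx': 281.32877896472814, 'cy': 216.61275109287598, 'k1': 0.017206739744028077, 'xyz': array([ 0.24502735, -0.57985258,  0.38386305]), 'orientation': array([-0.31463331,  0.00200361, -1.30415312])}
```

View pics/a_side.png

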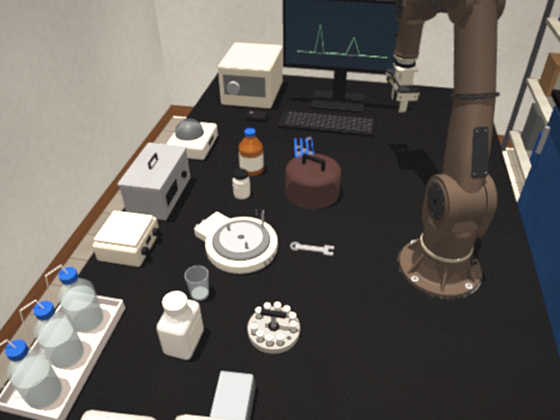

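View pics/a_top.png

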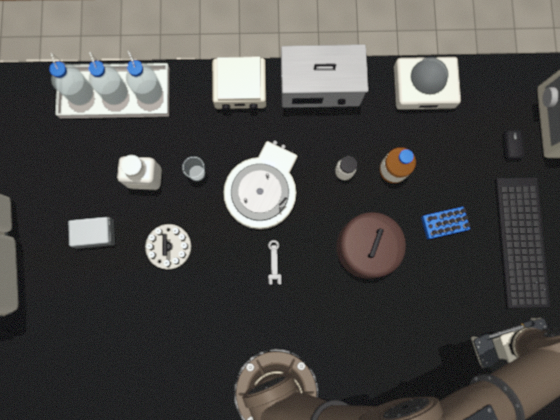

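View pics/a_wrist.png

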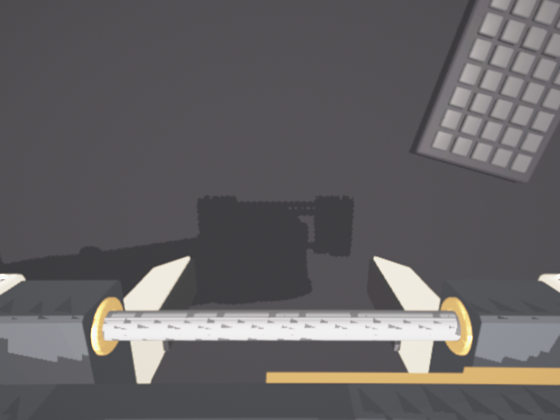

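The top view shows the carousel at about (168,246), the drum at (260,191), the cover at (372,245) and the robot base at the bottom. I'll build the calibration helper and get rough positions first.

```bash
cat > h.py <<'E'
import numpy as np, cv2
from scipy.spatial.transform import Rotation as R
def K(p):
    f=210/np.tan(np.radians(p["fovy"])/2); return f
def proj(p,X):
    X=np.atleast_2d(X); Rc=R.from_euler('xyz',p["orientation"]).as_matrix()
    c=(X-p["xyz"])@Rc; a=c[:,0]/-c[:,2]; b=-c[:,1]/-c[:,2]
    g=1+p["k1"]*(a*a+b*b); f=K(p)
    return np.c_[p["cx"]+f*a*g,p["cy"]+f*b*g]
def ray(p,uv):
    uv=np.atleast_2d(np.array(uv,float)); f=K(p)
    d=np.c_[(uv[:,0]-p["cx"])/f,(uv[:,1]-p["cy"])/f]; u=d.copy()
    for _ in range(20): u=d/(1+p["k1"]*(u**2).sum(1))[:,None]
    return np.c_[u[:,0],-u[:,1],-np.ones(len(u))]@R.from_euler('xyz',p["orientation"]).as_matrix().T
def onz(p,uv,z):
    d=ray(p,uv); z=np.broadcast_to(z,(len(d),)); return p["xyz"]+d*((z-p["xyz"][2])/d[:,2])[:,None]
E
python3 - <<'E'
from h import *
from workcell import imaging
p=imaging.camera_params("top")
im=cv2.imread("pics/a_top.png")
for nm,uv,z in(("car",(168,246),.02),("drum",(260,191),.054),("cover",(376,243),.146),("spanner",(274,262),0),("base",(276,385),0.0),("beaker",(195,170),.04),("jar",(346,168),.1),("can",(139,172),.1)):
    print(nm,onz(p,uv,z).round(3))
c=im[130:300,120:430]
cv2.imwrite("pics/a_crop.png",cv2.resize(c,(775,425),interpolation=cv2.INTER_CUBIC))
E
```

```text
car [[0.456 0.333 0.02 ]]
drum [[0.621 0.037 0.054]]
cover [[ 0.44  -0.304  0.146]]
spanner [[ 0.399 -0.003  0.   ]]
base [[ 0.02 -0.    0.  ]]
beaker [[0.697 0.245 0.04 ]]
jar [[ 0.679 -0.232  0.1  ]]
can [[0.68  0.409 0.1  ]]
```

View pics/a_crop.png

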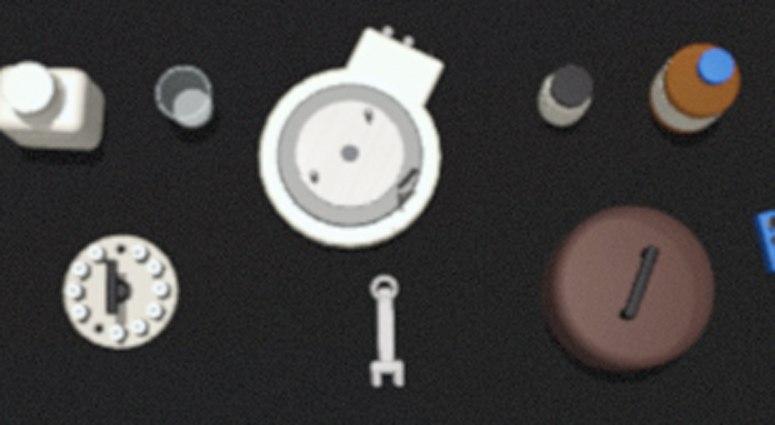

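```bash
cat >> h.py <<'E'
# tool pointing down; psi = world heading of the side the wrist camera sits on
def ori(psi,sgn=None):
    x=np.array([0,0,-1.]); c=np.array([np.cos(psi),np.sin(psi),0]); z=SG*c; y=np.cross(z,x)
    return R.from_matrix(np.c_[x,y,z]).as_euler('xyz')
SG=1
E
python3 - <<'E'
from h import *
from workcell import imaging,status,solver
s=status.sense(); M=R.from_euler('xyz',s["orientation"]).as_matrix(); print(M.round(3))
p=imaging.camera_params("wrist"); print((M.T@(p["xyz"]-s["tcp_pos"])).round(4)); print((M.T@R.from_euler('xyz',p["orientation"]).as_matrix()).round(4))
d=p["xyz"][:2]-s["tcp_pos"][:2]; print(np.arctan2(d[1],d[0]))
import h
h.SG=np.sign((M.T@(p["xyz"]-s["tcp_pos"]))[2])
print("SG",h.SG)
for nm,q in(("cov",(.44,-.30)),("drum",(.62,.037)),("car",(.456,.333))):
  for psi in np.radians([-30,-20,0,150,160,180]):
    for z in (.1,.3):
      print(nm,np.degrees(psi).round(),z,(lambda a:None if a is None else a.round(2))(solver.inverse_kinematics([*q,z],h.ori(psi))))
E
```

```text
[[-0.     0.264 -0.965]
 [ 0.001 -0.965 -0.264]
 [-1.    -0.001  0.   ]]
[-0.1578 -0.0008 -0.0835]
[[ 6.000e-04  3.094e-01 -9.509e-01]
 [ 1.000e+00 -1.000e-04  6.000e-04]
 [ 1.000e-04 -9.509e-01 -3.094e-01]]
0.274528515580317
SG -1.0
cov -30.0 0.1 [ 0.47  0.43  0.04  1.95 -0.02  0.76 -1.57]
cov -30.0 0.3 [ 0.5   0.23 -0.01  1.68  0.    1.23 -1.6 ]
cov -20.0 0.1 [ 0.5   0.43  0.    1.94 -0.    0.77 -1.42]
cov -20.0 0.3 [ 0.53  0.23 -0.04  1.68  0.01  1.23 -1.43]
cov 0.0 0.1 [ 0.55  0.43 -0.07  1.94  0.04  0.77 -1.11]
cov 0.0 0.3 [ 0.57  0.23 -0.09  1.68  0.02  1.23 -1.1 ]
cov 150.0 0.1 [ 0.91  0.5  -0.56  1.91  0.35  0.83  1.22]
cov 150.0 0.3 [ 0.95  0.29 -0.59  1.65  0.17  1.25  1.38]
cov 160.0 0.1 [ 0.93  0.5  -0.59  1.91  0.37  0.84  1.37]
cov 160.0 0.3 [ 0.98  0.3  -0.62  1.65  0.18  1.26  1.54]
cov 180.0 0.1 [ 0.98  0.52 -0.67  1.9   0.42  0.86  1.67]
cov 180.0 0.3 [ 1.02  0.31 -0.68  1.64  0.2   1.26  1.87]
drum -30.0 0.1 [ 0.01  0.57 -0.24  1.71  0.16  0.89 -2.38]
drum -30.0 0.3 [ 0.14  0.42 -0.43  1.44  0.17  1.32 -2.39]
drum -20.0 0.1 [ 0.07  0.58 -0.31  1.7   0.22  0.9  -2.2
[... 651 characters left out ...]
20.0 0.1 [-1.01  0.49  0.4   1.89 -0.26  0.81 -2.4 ]
car -20.0 0.3 [-1.16  0.3   0.58  1.65 -0.17  1.25 -2.46]
car 0.0 0.1 [-0.88  0.48  0.21  1.88 -0.13  0.8  -2.17]
car 0.0 0.3 [ 0.02  0.51 -1.12  1.55  0.46  1.38 -2.72]
car 150.0 0.1 [-0.12  0.65 -0.89  1.81  0.6   0.98 -0.22]
car 150.0 0.3 [-0.01  0.48 -1.07  1.55  0.43  1.36 -0.07]
car 160.0 0.1 [-0.12  0.65 -0.89  1.81  0.6   0.98 -0.04]
car 160.0 0.3 [ 0.    0.49 -1.09  1.55  0.44  1.37  0.1 ]
car 180.0 0.1 [-0.13  0.64 -0.88  1.81  0.59  0.97  0.31]
car 180.0 0.3 [ 0.03  0.52 -1.15  1.55  0.48  1.38  0.41]<sys>:0: UserWarning: Gimbal lock detected. Setting third angle to zero since it is not possible to uniquely determine all angles.
```

```bash
sed -i 's/^SG=1/SG=-1\nimport warnings; warnings.simplefilter("ignore")/' h.py
python3 - <<'E'
from h import *
from workcell import ctrl,imaging,status,solver
import json
ps=np.radians(-27)
c=np.array([.621,.037]); t=c-.06*np.array([np.cos(ps),np.sin(ps)])
q=solver.inverse_kinematics([*t,.30],ori(ps)); print(q)
ctrl.movej(q); ctrl.dwell(.3)
s=status.sense(); p=imaging.camera_params("wrist"); im=imaging.camera("wrist")
print(s["time"],s["tcp_pos"],p)
cv2.imwrite("pics/drum1.png",im); np.save("drum1.npy",p,allow_pickle=True)
p=imaging.camera_params("top"); cv2.imwrite("pics/top2.png",imaging.camera("top"))
E
```

```text
[ 0.20000802  0.35394173 -0.55812735  1.56069106  0.19266016  1.28230381
 -2.42726808]
3.2083 [0.56756126 0.0639744  0.29995718] {'fovy': 64.88644005861615, 'cx': 281.32877896472814, 'cy': 216.61275109287598, 'k1': 0.017206739744028077, 'xyz': array([0.64172733, 0.02645237, 0.45780053]), 'orientation': array([-3.14706199e-01, -2.30163667e-04, -2.04252258e+00])}
```

View pics/drum1.png

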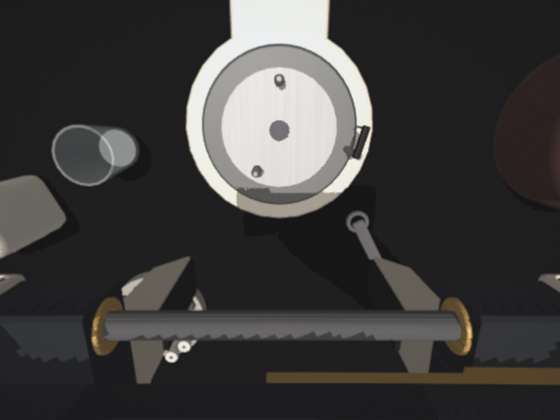

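```bash
cat >> h.py <<'E'
from scipy.optimize import least_squares
# sub-pixel radial edges along a projected circle (centre c, radius r at height z): returns world pts on plane
def edges(p,g,c,r,z,rng=.012,n=180,pol=0,minst=12):
    out=[]; rr=np.arange(r-rng,r+rng,.0005)
    for a in np.linspace(0,2*np.pi,n,endpoint=False):
        P=np.c_[c[0]+rr*np.cos(a),c[1]+rr*np.sin(a),np.full(len(rr),z)]
        uv=proj(p,P).astype(np.float32)
        if uv.min()<2 or uv[:,0].max()>557 or uv[:,1].max()>417: continue
        v=cv2.remap(g,uv[:,0].reshape(1,-1),uv[:,1].reshape(1,-1),cv2.INTER_LINEAR)[0].astype(float)
        v=np.convolve(np.pad(v,3,'edge'),np.ones(7)/7,'valid')
        d=np.gradient(v); d2=d if pol>0 else -d if pol<0 else abs(d)
        k=np.argmax(d2)
        if 3<k<len(rr)-4 and d2[k]>minst/8: out.append(np.r_[P[k,:2],a])
    return np.array(out)
def fitc(pts,r=None):
    pts=pts[:,:2]; f=lambda v: np.hypot(pts[:,0]-v[0],pts[:,1]-v[1])-(v[2] if r is None else r)
    x0=[*np.median(pts,0)]+([.1] if r is None else [])
    s=least_squares(f,x0,loss='soft_l1',f_scale=.0007); return s.x,np.median(abs(f(s.x))),len(pts)
E
python3 - <<'E'
from h import *
p=np.load("drum1.npy",allow_pickle=True).item()
im=cv2.imread("pics/drum1.png"); g=cv2.cvtColor(im,cv2.COLOR_BGR2GRAY)
c=onz(p,(279,130),.054)[0]; print(c)
for nm,r,z,pol in(("drum",.115,.04,-1),("platform foot",.094,.04,-1),("plat top",.09,.05,0),("tt",.068,.054,-1)):
    e=edges(p,g,c,r,z,pol=pol); print(nm,len(e), len(e)and fitc(e),len(e) and fitc(e,r))
print("pix pins feet guess", proj(p,[[c[0]+.054*np.cos(y),c[1]+.054*np.sin(y),zz] for y in np.radians([-27,123]) for zz in(.054,.084)]).round(1))
cv2.imwrite("pics/drum1c.png",cv2.resize(im[30:220,180:390],None,fx=3.1,fy=3.1,interpolation=cv2.INTER_CUBIC))
E
```

```text
[0.62183943 0.03958657 0.054     ]
drum 155 (array([0.62206734, 0.03977707, 0.11329489]), np.float64(0.00012049684519628567), 155) (array([0.62342664, 0.03900656]), np.float64(0.0013002119161817094), 155)
platform foot 154 (array([0.62174291, 0.03976599, 0.09096534]), np.float64(0.0002616560194056358), 154) (array([0.61867937, 0.03931699]), np.float64(0.002155329690791019), 154)
plat top 180 (array([0.62203272, 0.03957639, 0.09243558]), np.float64(0.00012769677316803313), 180) (array([0.62284658, 0.04048226]), np.float64(0.0023875127895188197), 180)
tt 180 (array([0.6218895 , 0.03990388, 0.06798196]), np.float64(0.00020972542517877502), 180) (array([0.62188933, 0.03990364]), np.float64(0.00021034180859950263), 180)
pix pins feet guess [[278.9  80.6]
 [278.7  78.2]
 [257.1 169.4]
 [255.3 173.9]]
```

View pics/drum1c.png

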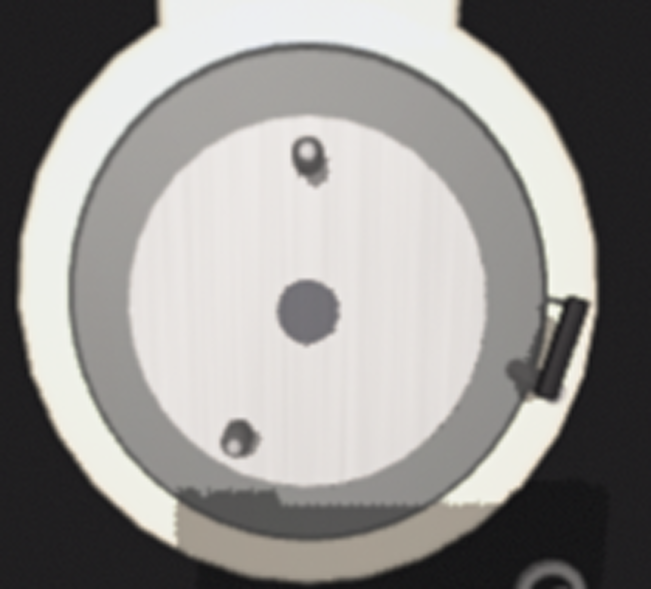

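```bash
python3 - <<'E'
from h import *
p=np.load("drum1.npy",allow_pickle=True).item()
im=cv2.imread("pics/drum1.png"); g=cv2.cvtColor(im,cv2.COLOR_BGR2GRAY)
c=np.array([.62197,.03978])
for uv,o in(((279.0,77.7),0),((256.1,174.2),150)):
    P=onz(p,uv,.0835)[0][:2]-c; print(np.hypot(*P),np.degrees(np.arctan2(P[1],P[0]))-o)
L=[];Rr=[]
for v in range(2,34):
    row=g[v].astype(float); d=np.diff(row)
    a=215+np.argmax(d[215:245]); b=315+np.argmin(d[315:345])
    def sub(k,d): w=abs(d[k-2:k+3]); return (w*np.arange(k-2,k+3)).sum()/w.sum()+.5
    L.append((sub(a,d),v)); Rr.append((sub(b,d),v))
for e in(L,Rr):
    for z in(.03,):
        W=onz(p,e,z)[:,:2]; W=W[:28]; _,_,vt=np.linalg.svd(W-W.mean(0)); d=vt[0]*np.sign(vt[0,0]); 
        n=np.array([-d[1],d[0]]); print(np.degrees(np.arctan2(d[1],d[0])), (W.mean(0)-c)@n, np.std((W-W.mean(0))@n))
E
```

```text
0.05451960716214934 -27.6014414204587
0.05381384203126383 -25.75392641611522
-27.17315999652103 0.05538660095836671 6.443598306270619e-05
-27.443199331749145 -0.055022671090370526 4.756232781103396e-05
```

The wrist view shows the drum centre at about (279,130), pin tips at (279,78) and (256,174), and the post at right. Fitted drum pose is (0.6220, 0.0398) with yaw about −27.0°. Next I look at the carousel.

```bash
python3 - <<'E'
from h import *
from workcell import ctrl,imaging,status,solver
pt=imaging.camera_params("top")
a=onz(pt,[(120+121/2.5,130+249/2.5),(120+99/2.5,130+328/2.5),(120+121/2.5,130+292/2.5)],.02)[:,:2]
d=a-a[2]; print(a, np.degrees(np.arctan2(d[:,1],d[:,0])))
ps=np.arctan2(d[0,1],d[0,0]); c=a[2]
t=c-.06*np.array([np.cos(ps),np.sin(ps)])
q0=np.array([-0.88,.48,.21,1.88,-.13,.8,-2.17])
q=solver.inverse_kinematics([*t,.27],ori(ps)); print(q)
E
```

```text
[[0.50875615 0.33209409]
 [0.40871467 0.35904532]
 [0.4537378  0.33164656]] [  0.46604433 148.67745646   0.        ]
[-0.177532    0.32499811 -0.80494011  1.72627775  0.24984223  1.19672481
 -2.6112292 ]
```

```bash
python3 - <<'E'
from h import *
from workcell import ctrl,imaging,status,solver
ps=np.radians(.4); c=np.array([.4545,.332]); t=c-.06*np.array([np.cos(ps),np.sin(ps)])
q=solver.inverse_kinematics([*t,.27],ori(ps)); ctrl.movej(q); ctrl.dwell(.3)
s=status.sense(); p=imaging.camera_params("wrist"); im=imaging.camera("wrist")
print(s["time"],s["tcp_pos"])
cv2.imwrite("pics/car1.png",im); np.save("car1.npy",p,allow_pickle=True)
for z in(.2,.059): print(solver.inverse_kinematics([*c,z],ori(ps)))
for z in(.3,.2,.113): print(solver.inverse_kinematics([.622,.0398,z],ori(np.radians(-27))))
E
```

```text
4.825 [0.3951677  0.3310132  0.26996817]
[-0.19247719  0.46508145 -0.74785056  1.71751971  0.34979108  1.09735502
 -2.61332519]
[-0.2929457   0.61298829 -0.61663993  1.86392019  0.47469364  0.815268
 -2.72096067]
[ 0.24954772  0.45647428 -0.60995915  1.42723315  0.26240119  1.33958061
 -2.41421535]
[ 0.225726    0.51948471 -0.56424424  1.57597082  0.29749901  1.13297363
 -2.44794367]
[ 0.195649    0.60002127 -0.51900103  1.67188643  0.34818262  0.96296357
 -2.49133185]
```

View pics/car1.png

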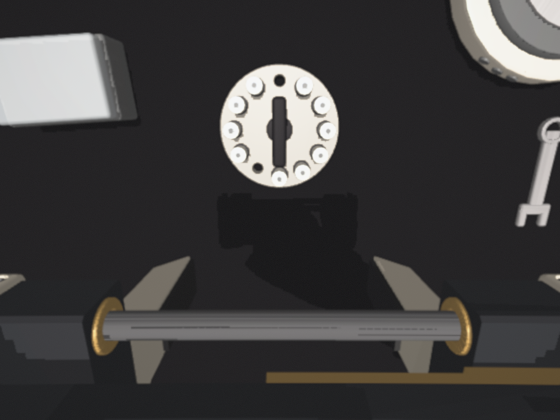

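```bash
python3 - <<'E'
from h import *
p=np.load("car1.npy",allow_pickle=True).item()
im=cv2.imread("pics/car1.png"); g=cv2.cvtColor(im,cv2.COLOR_BGR2GRAY)
c=onz(p,(279.5,126),.02)[0][:2]
e=edges(p,g,c,.07,.02,pol=-1,rng=.008); print(fitc(e),fitc(e,.07)); c=fitc(e)[0][:2]
big=cv2.resize(im[55:200,205:355],None,fx=4,fy=4,interpolation=cv2.INTER_CUBIC); cv2.imwrite("pics/car1c.png",big)
# dark hole centroid
for (u,v),o in(((279,80),0),((258,168),150)):
    w=g[v-9:v+10,u-9:u+10].astype(float); wt=np.clip(110-w,0,None); yy,xx=np.mgrid[-9:10,-9:10]; m=np.hypot(xx,yy)<8.5; wt=wt*m
    uv=(u+(wt*xx).sum()/wt.sum(),v+(wt*yy).sum()/wt.sum()); P=onz(p,uv,.0195)[0][:2]-c
    print(uv,np.hypot(*P),np.degrees(np.arctan2(P[1],P[0]))-o)
print(proj(p,np.r_[c,.086]))
E
```

```text
(array([0.45581576, 0.33484465, 0.07050209]), np.float64(0.00013308740791426882), 180) (array([0.45585605, 0.33484062]), np.float64(0.0004965546815726904), 180)
(np.float64(279.1099902375529), np.float64(80.05515782622844)) 0.053862767534396776 0.10702629487781361
(np.float64(257.4526315789474), np.float64(167.03589743589743)) 0.052972766830070184 -0.16294677091781296
[[278.60346242 132.69743493]]
```

View pics/car1c.png

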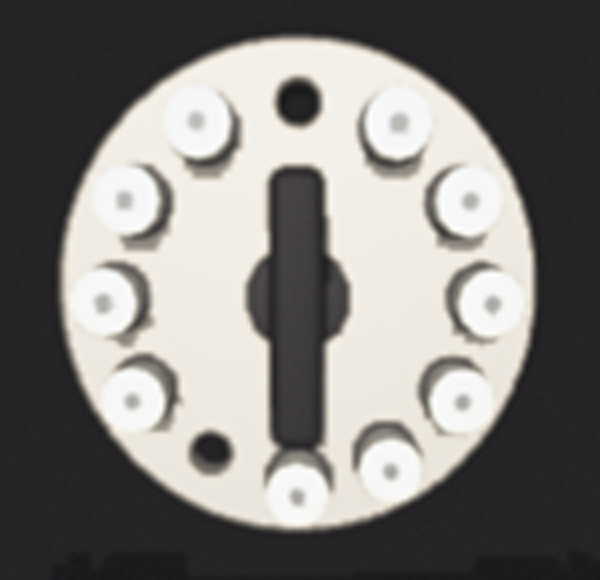

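Plate centre fits at (0.4558, 0.3348), with hole0 at (279,80), hole1 at (257,167) and yaw about 0°. I'll switch to an elbow posture farther from the joint 7 limit before grasping.

```bash
python3 - <<'E'
from h import *
from workcell import ctrl,imaging,status,solver
ctrl.movej([-0.88,.33,.21,1.88,-.13,.93,-2.17])
c=[.4558,.3348]
s=status.sense(); print(s["time"],s["tcp_pos"])
for z in(.15,.1,.062): print(solver.inverse_kinematics([*c,z],ori(0.)))
ctrl.reach([*c,.12],ori(0.))
s=status.sense(); print(s["time"],s["tcp_pos"],s["joint_pos"])
for z in(.25,): print(solver.inverse_kinematics([*c,z],ori(0.)))
for z in(.3,.2,.113): print(solver.inverse_kinematics([.622,.0398,z],ori(np.radians(-27))))
cv2.imwrite("pics/car2.png",imaging.camera("wrist"))
E
```

```text
5.8667 [0.42730513 0.32064605 0.17846971]
[-0.88937451  0.41659814  0.21984114  1.82870062 -0.11215543  0.90829397
 -2.18943875]
[-0.8789798   0.478965    0.20856531  1.87652239 -0.13348595  0.79947613
 -2.1707766 ]
[-0.86991228  0.53167523  0.1979528   1.90580817 -0.15206323  0.71843272
 -2.15464782]
6.2417 [0.45537631 0.33449265 0.11920234] [-0.88129038  0.45448952  0.21114928  1.85830291 -0.1241592   0.84388216
 -2.17897125]
[-0.916313    0.31888478  0.25025364  1.70341683 -0.08595085  1.13002152
 -2.21224467]
[-0.45295969  0.39853664  0.44813709  1.49271838 -0.17588831  1.29033495
 -2.02875415]
[-0.42581616  0.46871318  0.40644727  1.63647091 -0.20406613  1.07856783
 -2.00372798]
[-0.39663076  0.55707539  0.36645108  1.72737377 -0.24383533  0.90214859
 -1.97072454]
```

View pics/car2.png

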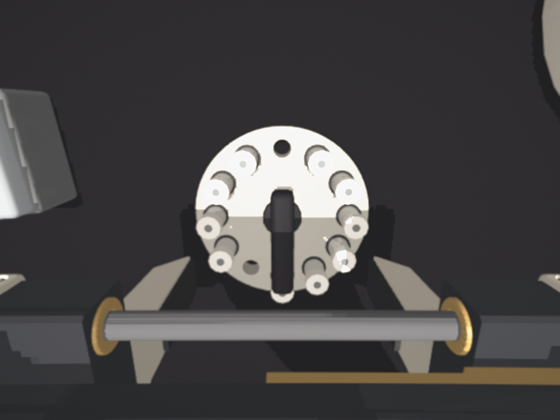

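The bar at column 282 is centred between the fingers (190 and 373), so I'm descending to grip.

```bash
python3 - <<'E'
from h import *
from workcell import ctrl,jaws,imaging,status,solver
c=[.4558,.3348]
ctrl.move_linear([*c,.0605],vel=.08)
s=status.sense(); print(s["time"],s["tcp_pos"],s["contact_force"])
jaws.command_gripper(.0)
s=status.sense(); print(s["time"],s["tcp_pos"],s["contact_force"],s["grip_width"])
ctrl.move_linear([*c,.10],vel=.05)
ctrl.move_linear([*c,.20],vel=.12); ctrl.dwell(.2)
s=status.sense(); print(s["time"],s["tcp_pos"],s["contact_force"],s["moment"],s["grip_width"])
np.save("car3.npy",imaging.camera_params("wrist"),allow_pickle=True); np.save("car3s.npy",s,allow_pickle=True)
cv2.imwrite("pics/car3.png",imaging.camera("wrist"))
cv2.imwrite("pics/car3s.png",imaging.camera("side"))
E
```

```text
7.1833 [0.45608178 0.33499423 0.06086765] [-0.1599641   0.42161938 -0.35817268]
8.3583 [0.45576435 0.33463395 0.06046337] [ 0.74637425 -0.16065196 -0.4762385 ] 0.015228400128780037
10.4833 [0.45546935 0.33454305 0.19926138] [-0.53619551  0.03763924 -5.09359291] [0.0665439  0.01551785 0.02358097] 0.014698346179870375
```

View pics/car3.png

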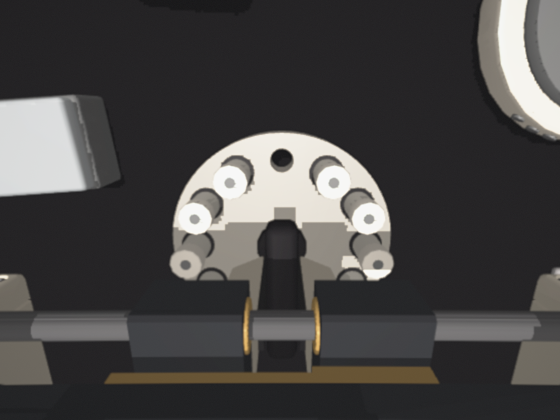

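View pics/car3s.png

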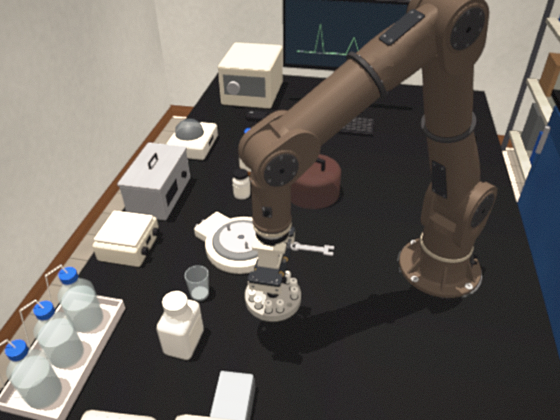

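```bash
python3 - <<'E'
from h import *
p=np.load("car3.npy",allow_pickle=True).item(); s=np.load("car3s.npy",allow_pickle=True).item(); t=s["tcp_pos"]; z=t[2]-.0605+.02
M=R.from_euler('xyz',s["orientation"]).as_matrix(); print("head",np.degrees(np.arctan2(-M[1,2],-M[0,2])))
im=cv2.imread("pics/car3.png"); g=cv2.cvtColor(im,cv2.COLOR_BGR2GRAY)
e=edges(p,g,t[:2],.07,z,pol=-1,rng=.008,n=360)
e=e[(e[:,2]<1.3)|(e[:,2]>2*np.pi-1.3)]
for zz in (z,):print(fitc(e,.07),fitc(e),fitc(e,.0705))
c=fitc(e,.0705)[0]; print("offset vs tcp",c-t[:2])
u,v=282,158
w=g[v-14:v+15,u-14:u+15].astype(float); cv2.imwrite("pics/x.png",cv2.resize(im[v-40:v+40,u-40:u+40],None,fx=7,fy=7,interpolation=cv2.INTER_CUBIC))
wt=np.clip(110-w,0,None); yy,xx=np.mgrid[-14:15,-14:15]; wt*=np.hypot(xx,yy)<13
uv=(u+(wt*xx).sum()/wt.sum(),v+(wt*yy).sum()/wt.sum()); P=onz(p,uv,z-.001)[0][:2]-t[:2]; print(uv,P,np.hypot(*P),np.degrees(np.arctan2(P[1],P[0])))
print(proj(p,np.r_[t[:2]+[.054,0],z]))
E
```

```text
head -0.0006182223535023897
(array([0.45608059, 0.33538289]), np.float64(0.00018385970054257683), 149) (array([0.45670699, 0.33537855, 0.06949793]), np.float64(0.00015133666723630979), 149) (array([0.45545768, 0.33538699]), np.float64(0.00028328074342515164), 149)
offset vs tcp [-1.16674202e-05  8.43937162e-04]
(np.float64(281.12070702445277), np.float64(157.7064291601795)) [0.05555704 0.00080625] 0.055562885152323875 0.8314253348013106
[[282.47016044 160.5649019 ]]
```

View pics/x.png

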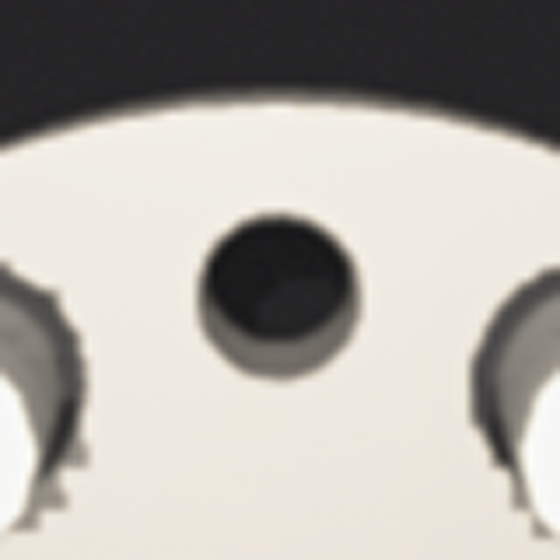

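```bash
cat >> h.py <<'E'
PS=np.radians(-27.0); FW=np.array([np.cos(PS),np.sin(PS)]); LF=np.array([-FW[1],FW[0]])
def tf(s,xy): d=np.asarray(xy)-s["tcp_pos"][:2]; return np.array([d@FW,d@LF])
E
python3 - <<'E'
from h import *
from workcell import ctrl,jaws,imaging,status,solver
T=[.6216,.0395]
ctrl.move_linear([.4558,.3348,.25],vel=.15)
ctrl.reach([*T,.24],ori(PS))
s=status.sense(); print(s["time"],s["tcp_pos"])
ctrl.move_linear([*T,.156],vel=.1); ctrl.dwell(.3)
s=status.sense(); print(s["time"],s["tcp_pos"],s["contact_force"],s["moment"],s["grip_width"],s["joint_pos"])
np.save("pl1.npy",imaging.camera_params("wrist"),allow_pickle=True); np.save("pl1s.npy",s,allow_pickle=True)
im=imaging.camera("wrist"); cv2.imwrite("pics/pl1.png",im)
cv2.imwrite("pics/pl1c.png",cv2.resize(im[110:230,180:380],None,fx=4,fy=4,interpolation=cv2.INTER_CUBIC))
E
```

```text
12.35 [0.62117525 0.0421846  0.23963757]
13.6417 [0.62182115 0.03953714 0.15641069] [-0.22345355 -0.39218313 -5.14875977] [0.0762851  0.02454473 0.0270225 ] 0.014597449664865151 [-0.44069379  0.5147133   0.43162567  1.68973448 -0.24889015  0.99103118
 -1.96321485]
```

View pics/pl1.png

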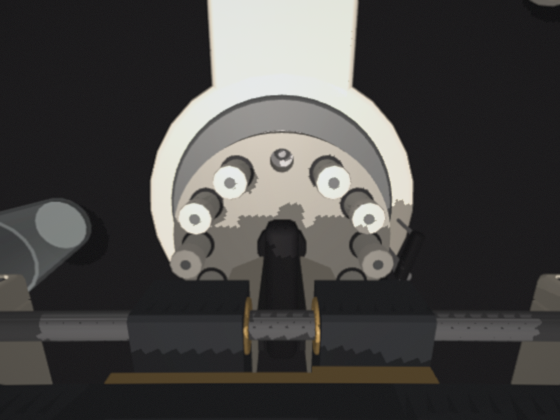

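View pics/pl1c.png

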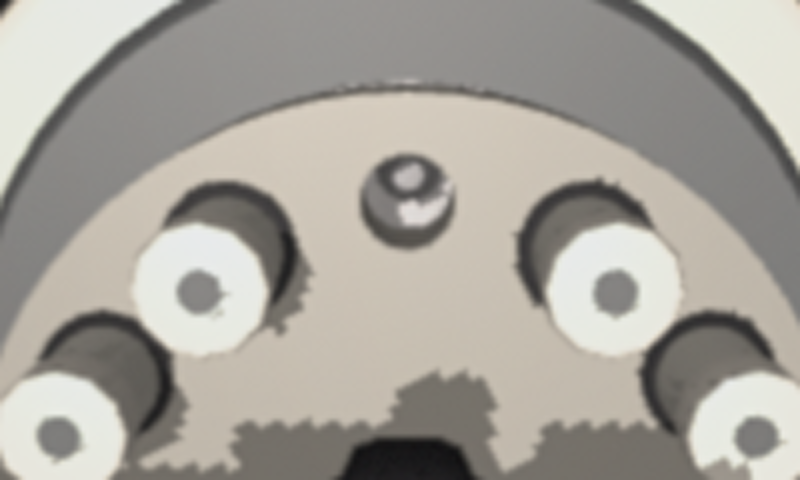

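```bash
python3 - <<'E'
from h import *
p=np.load("pl1.npy",allow_pickle=True).item(); s=np.load("pl1s.npy",allow_pickle=True).item(); t=s["tcp_pos"]
f=lambda u,v:(180+(u+.5)/4-.5,110+(v+.5)/4-.5)
h=onz(p,f(407,200),t[2]-.0405)[0]; q=onz(p,f(408,177),.084)[0]
print("hole",tf(s,h[:2]),"pin",tf(s,q[:2]))
im=cv2.imread("pics/pl1.png"); g=cv2.cvtColor(im,cv2.COLOR_BGR2GRAY)
e=edges(p,g,[.622,.0397],.115,.04,pol=-1,rng=.012,n=360)
a=(e[:,2]-PS+np.pi)%(2*np.pi)-np.pi; e=e[(abs(a)<1.9)&(abs(a)>.6)]; print("drum",[ (tf(s,x[:2]),x[2:],r,n) for x,r,n in [fitc(e),fitc(e,.1133)]])
e=edges(p,g,[.622,.0397],.09,.05,pol=0,rng=.006,n=360)
a=(e[:,2]-PS+np.pi)%(2*np.pi)-np.pi; e=e[abs(a)<1.2]; print("plat",[ (tf(s,x[:2]),x[2:],r,n) for x,r,n in [fitc(e,.0924)]])
E
```

```text
hole [0.05434972 0.00019877] pin [5.36869891e-02 3.11575532e-05]
drum [(array([0.0006557 , 0.00033735]), array([0.11273947]), np.float64(0.0002132855150222268), 148), (array([-0.00018618,  0.00032269]), array([], dtype=float64), np.float64(0.0003468851819291782), 148)]
plat [(array([0.15713372, 0.00020433]), array([], dtype=float64), np.float64(0.023307978901191143), 137)]
```

Pin0's tip is visible through hole0 in the crop (408,177 against hole centre 407,200), with lateral error under 1 mm. I'll lower it in force-monitored steps.

```bash
python3 - <<'E'
from h import *
from workcell import ctrl,jaws,imaging,status,solver
T=np.array([.6216,.0395])-.0003*FW
F0=status.sense()["contact_force"]
for z in [.143,.137,.131,.126,.122,.118,.1160,.1150,.1142,.1135,.1128]:
    ctrl.move_linear([*T,z],vel=.04)
    s=status.sense(); d=s["contact_force"]-F0
    print(round(s["time"],2),z,s["tcp_pos"].round(5),d.round(2),s["moment"].round(2))
    if abs(d[2])>6 or np.hypot(*d[:2])>12: break
im=imaging.camera("wrist"); cv2.imwrite("pics/pl2.png",im)
E
```

```text
14.17 0.143 [0.6211  0.03957 0.14259] [0.41 0.23 0.72] [ 0.11  0.02 -0.03]
14.47 0.137 [0.62107 0.03962 0.13666] [-0.71  0.09 -0.49] [ 0.09  0.01 -0.07]
14.77 0.131 [0.62111 0.03963 0.13063] [-0.56  0.58  0.42] [ 0.04  0.   -0.02]
15.04 0.126 [0.62109 0.03966 0.12565] [-0.82  0.01  0.32] [ 0.   -0.   -0.04]
15.29 0.122 [0.62111 0.03966 0.12167] [-0.34 -0.31  0.51] [ 0.09 -0.03 -0.02]
15.54 0.118 [0.62109 0.03964 0.11767] [-0.94  0.09  0.93] [0.07 0.04 0.01]
15.79 0.116 [0.62127 0.03964 0.11591] [ 0.53  0.58 -0.27] [0.05 0.05 0.02]
16.04 0.115 [0.6213  0.03965 0.11497] [0.52 0.2  0.23] [0.05 0.   0.06]
16.29 0.1142 [0.62152 0.03961 0.11452] [-1.06  0.63  4.22] [0.06 0.26 0.03]
16.54 0.1135 [0.62152 0.03965 0.11449] [-4.95  0.18 11.52] [ 0.07  0.88 -0.01]
```

View pics/pl2.png

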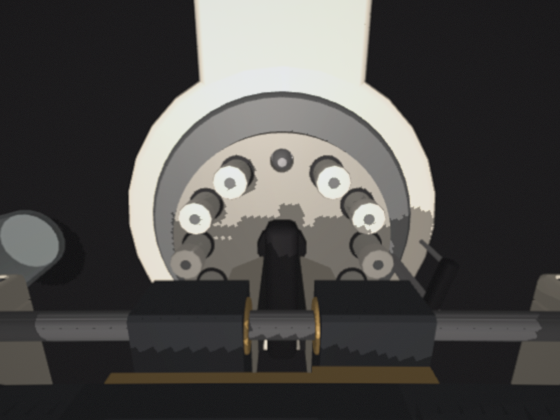

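The carousel seated at TCP 0.1145, which is the expected flush height, and the pin fills the hole at (282,160). Releasing and checking.

```bash
python3 - <<'E'
from h import *
from workcell import ctrl,jaws,imaging,status,solver
T=[.6214,.0396]
ctrl.move_linear([*T,.1143],vel=.03)
jaws.command_gripper(.05)
s=status.sense(); print(s["time"],s["tcp_pos"],s["contact_force"],s["grip_width"])
ctrl.move_linear([*T,.165],vel=.08)
B=np.array(T)-.06*FW
ctrl.move_linear([*B,.30],vel=.18); ctrl.dwell(.2)
s=status.sense(); print(s["time"],s["tcp_pos"],s["contact_force"])
p=imaging.camera_params("wrist"); im=imaging.camera("wrist"); cv2.imwrite("pics/pl3.png",im); np.save("pl3.npy",p,allow_pickle=True)
cv2.imwrite("pics/pl3s.png",cv2.resize(imaging.camera("side")[150:310,150:360],None,fx=3.5,fy=3.5,interpolation=cv2.INTER_CUBIC))
g=cv2.cvtColor(im,cv2.COLOR_BGR2GRAY)
for nm,r,z,pol in(("drum",.1133,.04,-1),("plate",.0702,.074,0)):
    e=edges(p,g,[.622,.0398],r,z,pol=pol,rng=.006); print(nm,fitc(e),fitc(e,r))
for psi in (-30,-20,-10): print(solver.inverse_kinematics([.44,-.30,.3],ori(np.radians(psi))))
E
```

```text
17.6 [0.62139651 0.03958938 0.11427907] [-0.4374598  -0.55588262  0.00923971] 0.04986324367853285
19.55 [0.56775076 0.06657033 0.29894628] [ 0.28421117 -0.24742699  0.15299792]
drum (array([0.62201471, 0.03979202, 0.11327373]), np.float64(4.111744177151544e-05), 154) (array([0.62202578, 0.03978645]), np.float64(2.594652718926338e-05), 154)
plate (array([0.62160695, 0.03982581, 0.06995322]), np.float64(0.00013915236724428015), 180) (array([0.62155442, 0.0398421 ]), np.float64(0.00022817188409060551), 180)
[-0.08488638  0.25745476  0.7484199   1.72856831 -0.18502713  1.22791812
 -1.38470627]
[-0.06182135  0.2531507   0.71644222  1.72709007 -0.17561391  1.2267755
 -1.22146916]
[-0.03854128  0.2492523   0.68457394  1.72557086 -0.16652224  1.22578343
 -1.05783856]
```

View pics/pl3.png

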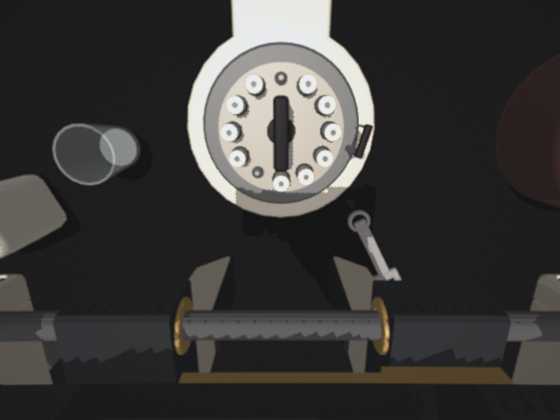

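View pics/pl3s.png

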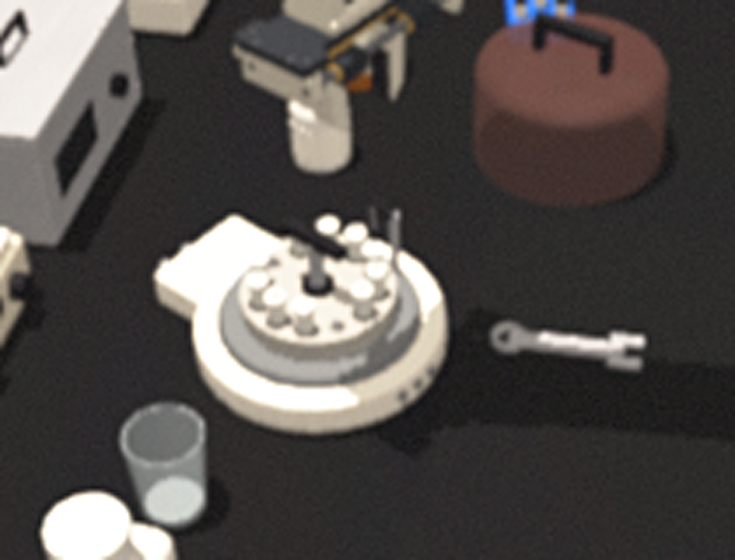

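Both pin heads show in their holes at (281,78) and (258,172), and the plate fits concentric within 0.4 mm at the flush height. Now the cover.

```bash
python3 - <<'E'
from h import *
from workcell import ctrl,jaws,imaging,status,solver
ps=np.radians(-20); c=np.array([.44,-.304]); t=c-.05*np.array([np.cos(ps),np.sin(ps)])
q=solver.inverse_kinematics([*t,.36],ori(ps)); print(q); ctrl.movej(q)
ctrl.dwell(.2)
s=status.sense(); print(s["time"],s["tcp_pos"])
p=imaging.camera_params("wrist"); im=imaging.camera("wrist"); cv2.imwrite("pics/cv1.png",im); np.save("cv1.npy",p,allow_pickle=True)
cv2.imwrite("pics/cv1b.png",cv2.convertScaleAbs(im,alpha=2.2))
E
```

```text
[-0.16236163  0.1125049   0.78276527  1.72057836 -0.08138776  1.34181859
 -1.28411711]
21.3333 [ 0.39368365 -0.28616012  0.35976425]
```

View pics/cv1b.png

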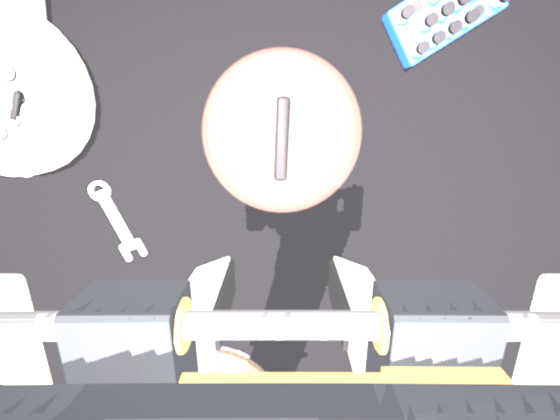

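```bash
python3 - <<'E'
from h import *
p=np.load("cv1.npy",allow_pickle=True).item()
im=cv2.imread("pics/cv1.png"); g=cv2.cvtColor(im,cv2.COLOR_BGR2GRAY)
c=onz(p,(282,138),.15)[0][:2]; print(c)
for z in(.11,):
    e=edges(p,g,onz(p,(281.5,131),z)[0][:2],.1,z,pol=-1,rng=.01,minst=6); print(fitc(e),fitc(e,.1))
big=cv2.resize(cv2.convertScaleAbs(im[85:195,225:340],alpha=2.5),None,fx=5,fy=5,interpolation=cv2.INTER_CUBIC); cv2.imwrite("pics/cv1c.png",big)
# bar mask: darkest gray-ish (low saturation) inside cover
m=(im[:,:,2].astype(int)-im[:,:,0]<22).astype(np.uint8); r=np.zeros_like(m); r[88:190,262:304]=1; m&=r
n,l,st,ce=cv2.connectedComponentsWithStats(m); k=1+np.argmax(st[1:,4]); print(st[k],ce[k])
rc=cv2.minAreaRect(cv2.findContours((l==k).astype(np.uint8),0,2)[0][0]); print(rc)
bx=cv2.boxPoints(rc); W=onz(p,bx,.154); print(W)
P=np.argwhere(l==k)[:,::-1]; W=onz(p,P,.154)[:,:2]; _,_,vt=np.linalg.svd(W-W.mean(0)); d=vt[0]*np.sign(vt[0,0]); print(W.mean(0),np.degrees(np.arctan2(d[1],d[0])), np.ptp((W-W.mean(0))@d))
E
```

```text
[ 0.44344558 -0.30461815]
(array([ 0.44282047, -0.30375091,  0.09556187]), np.float64(0.00015006513685257572), 135) (array([ 0.44723807, -0.30557063]), np.float64(0.0027189090051258497), 135)
[ 274   97   16   84 1046] [281.54971319 137.79254302]
((281.43212890625, 138.42535400390625), (12.890156745910645, 83.28658294677734), 2.726310968399048)
[[ 0.4044731  -0.2798512   0.154     ]
 [ 0.48475387 -0.31402216  0.154     ]
 [ 0.47966492 -0.32632751  0.154     ]
 [ 0.39892203 -0.29313521  0.154     ]]
[ 0.44359916 -0.30412357] -22.532404772628272 0.08727591548720508
```

View pics/cv1c.png

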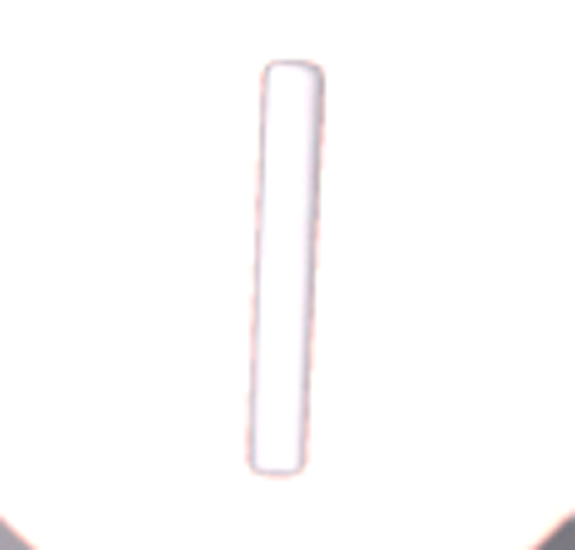

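The bar runs from about (283,98) to (281,179): centre ≈ (0.4425, −0.3038), yaw −22.5°. Grasping.

```bash
python3 - <<'E'
from h import *
from workcell import ctrl,jaws,imaging,status,solver
ps=np.radians(-22.5); c=[.4425,-.3038]
ctrl.reach([*c,.20],ori(ps))
ctrl.move_linear([*c,.1275],vel=.08)
s=status.sense(); print(s["time"],s["tcp_pos"],s["contact_force"])
jaws.command_gripper(0)
s=status.sense(); print(s["time"],s["tcp_pos"],s["contact_force"],s["grip_width"])
ctrl.move_linear([*c,.16],vel=.06)
ctrl.move_linear([*c,.30],vel=.15); ctrl.dwell(.2)
s=status.sense(); print(s["time"],s["tcp_pos"],s["contact_force"],s["moment"],s["grip_width"])
p=imaging.camera_params("wrist"); im=imaging.camera("wrist"); cv2.imwrite("pics/cv2.png",im); np.save("cv2.npy",p,allow_pickle=True); np.save("cv2s.npy",s,allow_pickle=True)
cv2.imwrite("pics/cv2b.png",cv2.convertScaleAbs(im,alpha=2.2))
cv2.imwrite("pics/cv2s.png",cv2.resize(imaging.camera("side")[20:260,200:420],None,fx=2.5,fy=2.5))
for z in(.32,.22,.167): print(solver.inverse_kinematics([.6217,.0397,z],ori(ps)))
E
```

```text
23.15 [ 0.4427608  -0.30410579  0.12792312] [-0.49935755 -0.52443691  0.68204   ]
23.8 [ 0.44246231 -0.30384032  0.12750218] [-0.03585767  0.12223134  0.65464149] 0.014645924972526909
25.775 [ 0.44219332 -0.30358701  0.29928925] [-0.39600593  0.07844855 -2.29406761] [ 0.05449113  0.05667798 -0.02507214] 0.014643517383384014
[-0.65012752  0.43533748  0.76919664  1.4756376  -0.30509524  1.35362651
 -1.82544932]
[-0.61246311  0.49744915  0.70156909  1.62719763 -0.3450539   1.14455818
 -1.78970493]
[-0.58384022  0.54346216  0.65832342  1.68993419 -0.37604743  1.03808568
 -1.76467653]
```

View pics/cv2b.png

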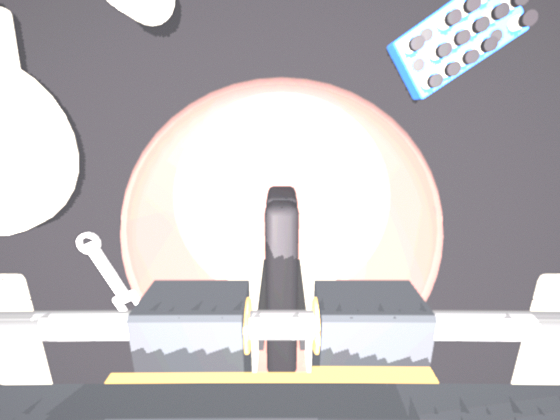

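View pics/cv2s.png

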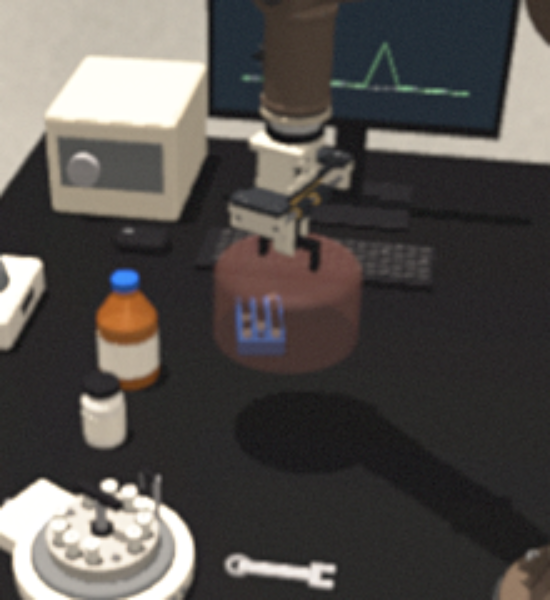

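```bash
python3 - <<'E'
from h import *
from workcell import ctrl,jaws,imaging,status,solver
ps=np.radians(-22.5); T=[.6218,.0397]
ctrl.move_linear([.4425,-.3038,.335],vel=.15)
ctrl.reach([*T,.335],ori(ps)); ctrl.dwell(.15)
ctrl.move_linear([*T,.24],vel=.12); ctrl.dwell(.2)
s=status.sense(); print(s["time"],s["tcp_pos"],s["contact_force"],s["moment"],s["grip_width"])
p=imaging.camera_params("wrist"); im=imaging.camera("wrist"); cv2.imwrite("pics/cv3.png",im); np.save("cv3.npy",p,allow_pickle=True)
cv2.imwrite("pics/cv3s.png",cv2.resize(imaging.camera("side")[120:290,150:350],None,fx=3,fy=3,interpolation=cv2.INTER_CUBIC))
E
```

```text
28.9917 [0.6221993  0.03966222 0.2407412 ] [ 0.38482857  0.00394448 -3.0112983 ] [ 0.05182625  0.05079057 -0.00371843] 0.014740116956310138
```

View pics/cv3.png

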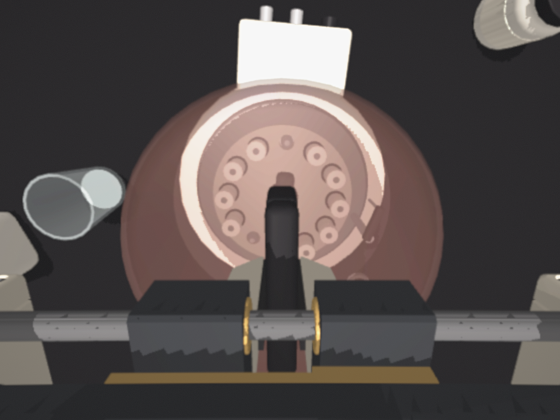

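View pics/cv3s.png

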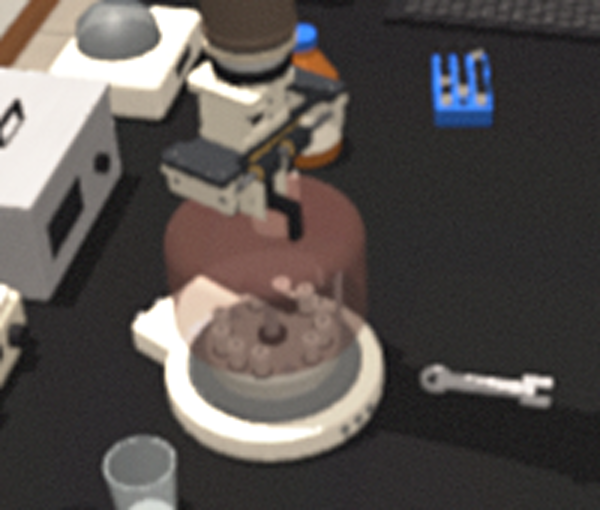

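The cover hovers centred over the drum, with the carousel visible through it. Lowering in monitored steps; the expected seat is TCP z 0.1675.

```bash
python3 - <<'E'
from h import *
from workcell import ctrl,jaws,imaging,status,solver
T=np.array([.6217,.0397])
F0=status.sense()["contact_force"]
for z in [.215,.20,.19,.184,.179,.175,.172,.170,.1687,.1680,.1673,.1666]:
    ctrl.move_linear([*T,z],vel=.05)
    s=status.sense(); d=s["contact_force"]-F0
    print(round(s["time"],2),z,s["tcp_pos"].round(5),d.round(2),s["moment"].round(2))
    if abs(d[2])>5 or np.hypot(*d[:2])>8: break
p=imaging.camera_params("wrist"); im=imaging.camera("wrist"); cv2.imwrite("pics/cv4.png",im); np.save("cv4.npy",p,allow_pickle=True)
cv2.imwrite("pics/cv4s.png",cv2.resize(imaging.camera("side")[120:290,150:350],None,fx=3,fy=3,interpolation=cv2.INTER_CUBIC))
E
```

```text
29.74 0.215 [0.62175 0.03958 0.21495] [0.96 0.38 0.29] [0.01 0.08 0.02]
30.19 0.2 [0.62148 0.03971 0.19964] [ 1.31 -0.36  0.2 ] [0.09 0.02 0.05]
30.54 0.19 [0.62142 0.03972 0.18957] [ 0.91 -1.22  0.12] [ 0.03 -0.01  0.04]
30.81 0.184 [0.62143 0.03972 0.1836 ] [ 1.3   0.35 -0.28] [0.08 0.01 0.04]
31.06 0.179 [0.62145 0.03975 0.17863] [ 0.11 -0.02  0.46] [0.06 0.04 0.02]
31.31 0.175 [0.62152 0.03969 0.17472] [ 0.93 -0.55  0.22] [ 0.03  0.05 -0.02]
31.56 0.172 [0.62155 0.0397  0.1718 ] [ 0.12 -0.07 -0.44] [ 0.03  0.03 -0.04]
31.81 0.17 [0.62161 0.03974 0.16989] [ 0.43 -0.38  0.33] [0.03 0.03 0.05]
32.06 0.1687 [0.62165 0.03969 0.16861] [ 0.92 -0.16  0.19] [0.06 0.04 0.04]
32.31 0.168 [0.62167 0.0397  0.16797] [ 1.02 -0.51  0.32] [0.08 0.01 0.03]
32.56 0.1673 [0.62183 0.03968 0.16756] [-0.76  0.39  4.43] [ 0.08  0.26 -0.  ]
32.81 0.1666 [0.62183 0.03969 0.1675 ] [-3.69  0.48 12.04] [ 0.1   0.86 -0.  ]
```

View pics/cv4.png

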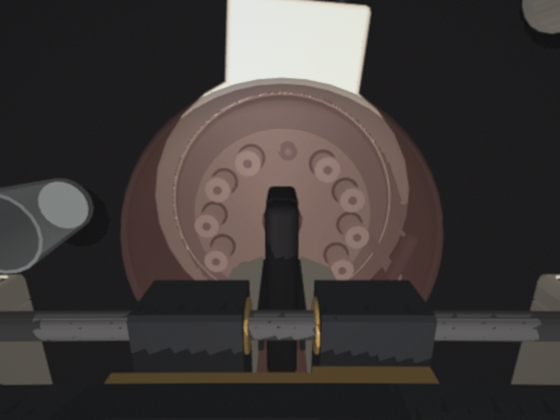

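View pics/cv4s.png

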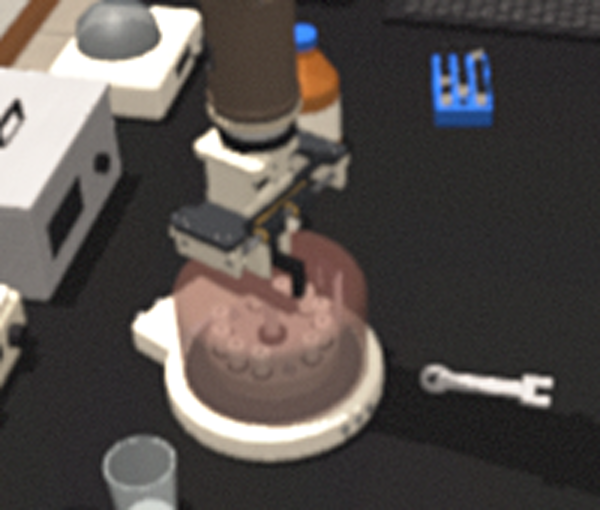

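Contact came exactly at TCP z 0.1675 and the side view shows the rim on the shoulder. Releasing and backing off.

```bash
python3 - <<'E'
from h import *
from workcell import ctrl,jaws,imaging,status,solver
T=np.array([.6218,.0397])
ctrl.move_linear([*T,.1673],vel=.03)
jaws.command_gripper(.05)
s=status.sense(); print(s["time"],s["tcp_pos"],s["contact_force"],s["grip_width"])
ctrl.move_linear([*T,.23],vel=.08)
ps=np.radians(-22.5); B=T-.06*np.array([np.cos(ps),np.sin(ps)])
ctrl.move_linear([*B,.40],vel=.18); ctrl.dwell(.2)
s=status.sense(); print(s["time"],s["tcp_pos"],s["contact_force"])
p=imaging.camera_params("wrist"); im=imaging.camera("wrist"); cv2.imwrite("pics/f.png",im); np.save("f.npy",p,allow_pickle=True)
cv2.imwrite("pics/fs.png",imaging.camera("side"))
g=cv2.cvtColor(im,cv2.COLOR_BGR2GRAY)
for nm,r,z,pol in(("drum",.1133,.04,-1),("cover",.0956,.15,0)):
    e=edges(p,g,[.622,.0398],r,z,pol=pol,rng=.006); print(nm,len(e),fitc(e) if len(e) else 0)
E
```

```text
33.9167 [0.62179163 0.03970089 0.16727814] [ 0.24172592 -0.27257328  0.49194604] 0.05013730748102982
36.2 [0.5662429  0.06252189 0.39918913] [-0.63309492 -0.13964452  0.38111578]
drum 152 (array([0.62192139, 0.03983427, 0.11318815]), np.float64(0.00025351876225020165), 152)
cover 158 (array([0.62055049, 0.0405982 , 0.0943755 ]), np.float64(0.00035669148989735805), 158)
```

View pics/f.png

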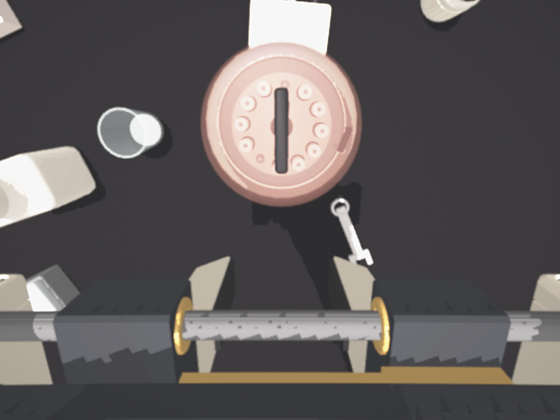

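View pics/fs.png

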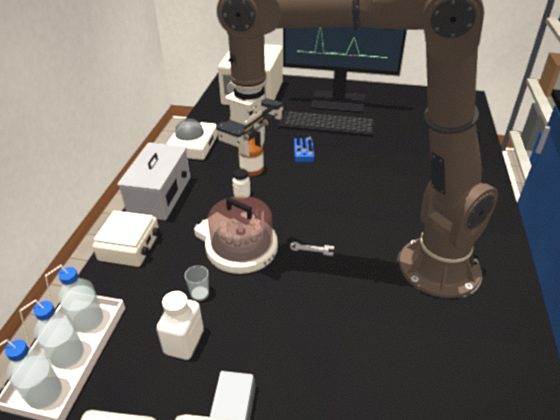

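The cover sits level and concentric at (281,124), the bystanders haven't moved, and the gripper is clear of everything.

```bash
python3 -c "
from workcell import workorder,status
workorder.job_done(); print(status.sense()['time'])"
```

```text
the job is handed in; nothing more can be done
the job is handed in; nothing more can be done
```

The carousel is seated flush on both pins and the dust cover stands on the drum's shoulder. I handed the job in shortly after 36 s on the robot's clock; no verdict was reported.

- **Carousel:** contact came at TCP z 0.1145 m, exactly the expected flush height, after a free descent. After release, both pin heads showed in their holes and the plate was within about 0.5 mm of the drum's axis.
- **Cover:** contact came at TCP z 0.1675 m, exactly the expected height, again with no force on the way down. The side picture shows the rim on the drum's shoulder, though it cannot show the far side.
- **Forces:** about 12 N at most in the readings I took, which were after each step rather than continuous.
- **Bystanders:** those in view look unmoved in the last side picture; I compared them by eye and did not measure them.

**One check disagreed:** my last circle fit on the cover put its centre about 1.6 mm off the drum's axis. I trust it less than the contact height, because the tinted edge is faint against the white drum and the dark bench. The offset is still within the 3 mm clearance at the platform's foot.

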